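Pin the circuit-board holder and slide its lock shut

ROBOT

A 6-joint arm with a two-finger parallel gripper is mounted at the origin on the work surface. World frame = base frame: x ahead of the robot, y to its left, z up, the work surface at z = 0. Lengths are in mm, angles in rad, forces in N, time in s.
With the tool pointing down it reaches from about 275 to 1000 mm from the base axis. Payload 8.4 kg.
Tool frame: the origin (TCP) lies midway between the tips of the shut fingers; the grasp point (between the pads) lies 19 mm behind it; z points along the fingers, y is the direction in which the jaws open and shut (so a half turn about z gives the same grasp; the last joint's range is limited). The gripper opens to 85 mm and grips with 20 to 120 N. Pads are 22 mm wide; open, the fingers measure 114 mm over their backs; the gripper's body (76 mm by 85 mm) begins 54 mm behind the grasp point. The pads swing forward as they close: fully open they stand 13 mm farther back than shut.
Start: joints at [-1.303, 0.353, 1.633, -0, 1.155, -0.002], TCP at [166.585, -602.393, 231.281] pointing down, gripper open.
Joint ranges: [-2.63, 2.63], [-0.92, 2.1], [0.06, 2.66], [-1.3, 4.44], [0, 2.69], [-3.02, 3.02]. Speed limits (rad/s): [2.22, 2.22, 2.79, 3.14, 3.14, 3.14].

INTERFACE

Orientations are given as [roll, pitch, yaw] about the fixed x, y, z axes, in that order (R = Rz(yaw) Ry(pitch) Rx(roll)).
In Python, from rig import r gives the robot as it stands. The module is installed in compiled form; this text tells all that it offers.
- The arm moves only by the tool drive_tool, never from a script. Its argument "moves" is a list of rows, each a list of 3 entries, a list of its own where there are three numbers: the closure, from 0 (fully open) to 1 (shut), then the shift along the tool's x, y, z in cm, then the turn about the tool's z in degrees. In form: [[claw, [dx, dy, dz], roll], ...]. A call has 1 to 12 rows; each row is the pose to reach, as a shift and turn from the pose measured when the call began, along the tool's axes at that moment; what a row does not reach only later rows make up. A row lasts 1/8 s, in which the tool goes at most 62.5 mm and 10.7 degrees, less where a joint would pass 70% of its speed; a pose out of reach is approached as far as the arm can. A call with a gripper value outside its range is refused whole. The fingers move at their own pace and stop on an object; "grip_force" is the grip in N (left out, the last holds). Time passes only in rows, so rows that repeat a pose let the fingers close. It gives the time, the measured TCP pose, the force and the opening at its end, in the units of the state.
- r.sense(): the state, without advancing time (a new reading comes with each control period).
- r.grab_frame(name): name is "scene" or "top" or "wrist"; returns a dict with "color" (420x560x3 uint8, red, green, blue), "fx", "fy", "cx", "cy" (pixels), "pose" (4x4, takes a point from camera to world coordinates); the wrist camera has in their place "hand_eye" (4x4, takes a point from camera to tool coordinates, whose origin is the TCP and whose axes are the flange's). Camera axes: x right, y up, looking along -z (the intrinsics and any distortion apply to the point x, -y, -z); pixel columns grow to the right and rows downward; lengths in mm; the calibration is good to about 2 mm. The wrist camera is an equidistant fisheye: a pixel r from the principal point sees the ray r / f radians off the axis. A picture is of the moment at which its call begins: read the wrist's pose just before it. There is no depth.
- r.sign_off(): hands the job in, once; it reports no verdict.
Trained networks look in the newest picture that a camera, given by its name, has taken for a name from the list of things; names that differ only in an ending like _2 or _b are one class to them, and where a whole thing is asked for, a point or a joint stands for the part that bears it (a point fixed in the world has none). Each returns a list of dicts, best first, with "score" (0 to 1); they miss things now and then, are a little off and sometimes report something else, mostly with a low value. They report only what shows in the picture. A call takes as long as a camera call. They do not tell look-alikes from the thing itself.
- r.outline_of(thing, camera): "mask" (420x560 bool, what is visible of it) and "at" ([column, row] in pixels, amid what is visible of it).
- r.spot_point(thing, camera): "at" ([column, row] in pixels: a listed point, or the origin of a listed thing).
The state is a dict: "clock": time; "qpos": joint angles; "qvel": joint speeds; "joint_efforts": joint torques, N m; "eef_pos": TCP position; "tcp_rot": TCP orientation; "contact_force": force on the tool from outside, world axes, zero at the start; "wrist_torque": the same for the moment, N m; "opening": opening from 0.0 (shut) to 1.0 (fully open).
Only numpy, scipy, OpenCV 4.12 (cv2) and the standard library are available. Lean on these libraries where they do the work, as an engineer would, in place of code of your own. Each camera call takes 0.05 s, during which the arm holds its last target.

TASK

Take the red-handled hinge pin from its blue rest and push it through the orange board holder (outer ear, aluminium knuckle, inner ear) until its flange sits against the outer ear. Then nudge the black slide lock by its yellow ridge across its detent until it snaps fully shut behind the flange. Leave the other things on the bench where they are.

Things in the scene. Friction and masses are not known exactly. Their poses are not given: they have to be found in the camera images.
- holder: orange circuit-board holder fixed to the bench, base 175 x 125 x 10 mm, axes of ear_mouth, origin at bench level straight below ear_mouth. A level 16 mm hole runs along its y axis, 60 mm up, through the outer ear (y = 0 to -10 mm), aluminium knuckle (-16 to -56) and inner ear (-62 to -72). Ears 50 mm wide in x, 80 high. Green board on top at y = -11 to -135, up to 101 mm high.
- ear_mouth (a point): centre of the hole's mouth in the outer face of the outer ear, 60 mm above the bench. y points straight out of the hole (level), z up, x across the hole. The pin goes in from the +y side, moving towards -y.
- lock_block (a point): centre of the top of the grey lock block outside the outer ear, 64 mm above the bench; axes of ear_mouth. The block is 80 x 24 mm in x, y, and lies at x = -110 to -30, y = 7 to 31 mm in the holder's frame. The lock plate runs in a channel in its top, flush with it.
- lock (a joint): black slide lock, m: 0 = open (start), 0.018 = fully shut; slides along the holder's +x. A spring detent holds it at each end: about 4 N starts it, it springs back before mid-travel and snaps on past it. Shut, its plate stands behind the flange, 10 to 28 mm from the outer ear's face, ending 14 mm short of the hole's axis. Blocked if the flange is over 4 mm off the ear.
- ridge (a point): centre of the top of the yellow ridge on the lock plate, moving with it; axes of ear_mouth. Ridge 8 (x) x 18 (y) x 7 mm high, top 71 mm above the bench, on the plate (56 x 18 mm, top 64 mm). In the holder's frame at x = -68, y = 19 mm when open, x = -50 when shut. To shut the lock push it from its -x side.
- pin: loose hinge pin, 176 mm long, 0.14 kg. Origin on its axis in the flange's shaft-side face; y runs along it: steel shaft 12 mm in diameter from y = 0 to -80 mm (last 12 mm taper to a 5 mm nose), aluminium flange 44 mm in diameter y = 0 to 6, square red handle 18 x 18 mm y = 6 to 96. Fully home its origin and y axis agree with ear_mouth. In the rest it lies level, axis 45 mm up.
- rest: blue rest fixed to the bench, base 60 x 105 x 8 mm; origin at bench level below the pin's origin (within 2 mm along y), axes as the pin's. Slotted posts under the shaft (y = -57 to -67 mm, 30 wide, 51 high) and the handle (y = 12 to 24, 36 wide, 46 high). The handle is free for fingers from y = 30 to 96; the pin lifts straight up.
- meter: red and black hand-held meter lying flat, 165 x 80 x 40 mm; a bystander, to be left where it stands; origin at the centre of its underside
- tin: steel jar with brass lid, 64 mm in diameter, 60 mm high; a bystander, to be left where it stands; origin at the centre of its underside
- driver: screwdriver lying down; a bystander, to be left where it lies
- spanner: spanner lying down; a bystander, to be left where it lies
- cleaner: brass soldering-tip cleaner, 76 mm in diameter, 50 mm high; a bystander, to be left where it stands; origin at the centre of its underside
- mug: blue mug, 80 mm wide, 90 mm high; a bystander, to be left where it stands; origin at the centre of its underside
Mind the look-alikes: they are no part of the job. What is shaped like the pin but turquoise is not meant.

How it is judged (in metres and radians):
On the way, in this order (a step that is already met when the one before it is completed fails the run):
1. the pin is through all three holes, its flange against the outer ear, with the lock still open (y of pin in the frame of ear_mouth between -0.003 and 0.003 m and x of pin in the frame of ear_mouth between -0.005 and 0.005 m and z of pin in the frame of ear_mouth between -0.005 and 0.005 m and angle between the y axis of pin and the y axis of ear_mouth, either way round below 0.08 rad and value of joint lock below 0.004 m), for 0.2 s.
2. the lock is slid fully shut behind the flange (y of pin in the frame of ear_mouth between -0.003 and 0.003 m and x of pin in the frame of ear_mouth between -0.005 and 0.005 m and z of pin in the frame of ear_mouth between -0.005 and 0.005 m and angle between the y axis of pin and the y axis of ear_mouth, either way round below 0.08 rad and value of joint lock above 0.016 m), for 0.2 s.
At the end, for the whole second after the job is handed in: The pin lies at rest in all three holes, flange within 3 mm of the outer ear, its axis within 5 mm and 0.08 rad of the holes' axis, and the lock is shut (joint above 0.016 of 0.018 m) (all of step 2 and linear speed of pin below 0.02 m/s); the robot touches nothing.
It fails at once if a bystander is shoved more than 30 mm (distance of any of meter, tin, driver, spanner, cleaner, mug from where it was at the start of the episode above 0.03 m).
It also fails if it takes over 54 s, if anything falls off the work surface, if the arm or the gripper's body presses on something with over 40 N, if the wrist force passes 120 N, or if a joint passes its speed limit or range.

## Working session

There is one attempt and no reset: what is moved stays moved. The work goes in short steps, Python scripts to look and compute and a tool call to move; the robot and the scene stay as the last step left them, time stands still between calls to the robot, and variables do not carry over. Pictures are saved under pics/ and viewed, and the job is handed in when it is done.

Besides the shell and the picture viewer there is one more tool, called after ">>>" as a command line: name --argument value ..., lists and objects as JSON in quotes. drive_tool: Moves the arm, as the interface text tells. Its arguments: {"type":"object","properties":{"moves":{"type":"array"},"grip_force":{"type":"number"}},"required":["moves"]}

```bash
mkdir -p pics
python3 - <<'E'
from rig import r
import cv2,numpy as np,pickle
s=r.sense(); print(s)
for n in ("scene","top","wrist"):
    f=r.grab_frame(n); cv2.imwrite(f"pics/{n}0.png",f["color"][:,:,::-1])
    pickle.dump((s,f),open(f"{n}0.pkl","wb"))
    print(n,{k:v for k,v in f.items() if k!="color"})
    for t in ("pin","rest","holder","lock_block","ridge","ear_mouth"):
        try: 
            print(t,[(np.round(d["at"],1),round(d["score"],2)) for d in r.spot_point(t,n)])
        except Exception as e: print(t,e)
E
```

```text
{'clock': 0.0, 'qpos': array([-1.30340886e+00,  3.53659637e-01,  1.63416861e+00,  1.91833555e-06,
        1.15520005e+00, -2.39227502e-03]), 'qvel': array([ 0.00048764,  0.00060217, -0.00107834, -0.00044996,  0.00096099,
        0.00037597]), 'joint_efforts': array([-9.43788000e-04, -6.05254769e+01, -3.42060077e+01, -6.49008211e-05,
        9.29686474e-03,  7.47229265e-07]), 'eef_pos': array([ 166.44825827, -601.91224797,  230.53975858]), 'tcp_rot': array([-3.14015701e+00, -5.18838214e-06,  2.69778961e-01]), 'contact_force': array([ 0.03461447, -0.73577574, -0.23193548]), 'wrist_torque': array([ 0.03042175,  0.00149486, -0.02403536]), 'opening': 0.998744635631123}
scene {'fx': 422.8021179320923, 'fy': 422.8021179320923, 'cx': 280.19265520116244, 'cy': 211.8578527552973, 'pose': array([[-7.86471844e-01, -4.55089772e-01,  4.17558784e-01,
         9.99820421e+02],
       [ 6.17473145e-01, -5.64311226e-01,  5.47977878e-01,
         6.01555925e+02],
       [-1.37460185e-02,  6.88800508e-01,  7.24820603e-01,
         9.59348774e+02],
       [ 0.00000000e+00,  0.00000000e+00,  0.00000000e+0
[... 965 characters left out ...]
05.3, 199.8]), 0.86), (array([166. , 151.3]), 0.15)]
lock_block [(array([296.9, 215.5]), 0.56)]
ridge [(array([295.8, 218.8]), 0.67)]
ear_mouth [(array([300.4, 194.6]), 0.67)]
wrist {'fx': 325.19226210127806, 'fy': 325.19226210127806, 'cx': 283.2848029665326, 'cy': 205.88782383297632, 'hand_eye': array([[ 4.61526978e-04,  9.52972894e-01,  3.03055193e-01,
         7.78382024e+01],
       [ 9.99999704e-01, -6.26336025e-04,  4.46632879e-04,
        -6.06980002e-01],
       [ 6.15443412e-04,  3.03054897e-01, -9.52972901e-01,
        -1.42866376e+02],
       [ 0.00000000e+00,  0.00000000e+00,  0.00000000e+00,
         1.00000000e+00]])}
pin []
rest []
holder []
lock_block []
ridge []
ear_mouth []
```

View pics/scene0.png

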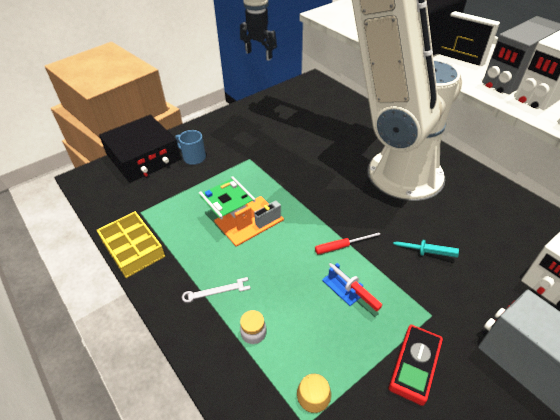

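View pics/top0.png

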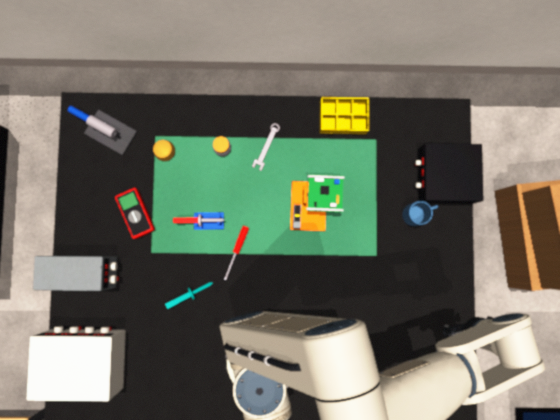

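Run:
```python
import cv2
a=cv2.imread('pics/scene0.png')[170:330,190:470]; cv2.imwrite('pics/scene_crop.png',cv2.resize(a,(784,448),interpolation=cv2.INTER_CUBIC))
a=cv2.imread('pics/top0.png')[130:310,130:370]; cv2.imwrite('pics/top_crop.png',cv2.resize(a,(780,585),interpolation=cv2.INTER_CUBIC))
```

```text
(no output)
```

View pics/scene_crop.png

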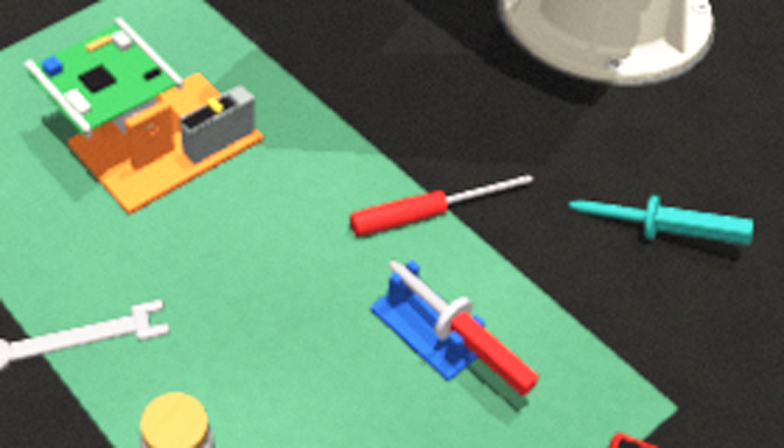

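View pics/top_crop.png

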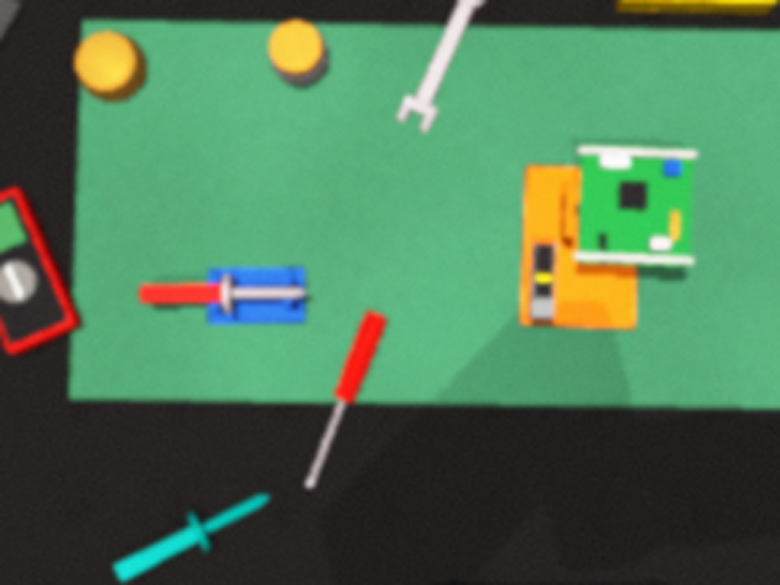

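The red pin lies in the blue rest at scene (351,283) and top (200,218). Two things could be mistaken for it: the turquoise twin at scene (425,247) / top (190,294), and the red screwdriver at scene (333,246) / top (240,238). The crops settle it: only the one in the blue rest has a red handle and an aluminium flange. The holder is at top (305,205) with its mouth facing left.

```bash
cat > h.py <<'E'
import numpy as np,cv2,pickle
from scipy.spatial.transform import Rotation as Ro
def tool(s):
    T=np.eye(4);T[:3,:3]=Ro.from_euler('xyz',s['tcp_rot']).as_matrix();T[:3,3]=s['eef_pos'];return T
def ray(f,uv,s=None):
    x,y=(uv[0]-f['cx'])/f['fx'],(uv[1]-f['cy'])/f['fy']
    if 'pose' in f: d=np.array([x,-y,-1.]);P=f['pose']
    else:
        t=np.hypot(x,y);k=np.sin(t)/t if t>1e-9 else 1
        d=np.array([x*k,-y*k,-np.cos(t)]);P=tool(s)@f['hand_eye']
    d=P[:3,:3]@d;return P[:3,3],d/np.linalg.norm(d)
def atz(f,uv,z,s=None):
    o,d=ray(f,uv,s);return o+d*(z-o[2])/d[2]
def proj(f,p,s=None):
    P=f['pose'] if 'pose' in f else tool(s)@f['hand_eye']
    c=np.linalg.inv(P)@np.append(p,1);X,Y,Z=c[0],-c[1],-c[2]
    if 'pose' in f: return np.array([f['cx']+f['fx']*X/Z,f['cy']+f['fy']*Y/Z])
    r=np.hypot(X,Y);t=np.arctan2(r,Z);return np.array([f['cx']+f['fx']*t*X/r,f['cy']+f['fy']*t*Y/r])
def shift(s,p,yaw):
    """tool-axes cm shift and deg turn to bring TCP to world p, yaw (tool down)"""
    d=tool(s)[:3,:3].T@(np.array(p)-s['eef_pos'])/10
    return np.round(d,2),np.round(-np.degrees((yaw-s['tcp_rot'][2]+np.pi)%(2*np.pi)-np.pi),2)
E
python3 - <<'E'
from h import *
for n,L in (("scene",[("pin",(350.8,283.5),45),("mouth",(242.5,215.2),60),("ridge",(269.4,209),71),("lb",(266,207.5),64)]),("top",[("pin",(200.1,218.3),45),("mouth",(300.4,194.6),60),("ridge",(295.8,218.8),71),("lb",(296.9,215.5),64)])):
    s,f=pickle.load(open(n+"0.pkl","rb"))
    for a,u,z in L: print(n,a,atz(f,u,z).round(1))
print(shift(s,[560,40,330],np.pi/2))
E
```

```text
scene pin [488.6 223.1  45. ]
scene mouth [ 575.6 -136.8   60. ]
scene ridge [505.5 -98.9  71. ]
scene lb [ 505.7 -115.6   64. ]
top pin [489.3 223.1  45. ]
top mouth [ 575.7 -124.4   60. ]
top ridge [ 490.5 -108.8   71. ]
top lb [ 502.4 -112.8   64. ]
(array([ 55.04, -51.39,  -9.87]), np.float64(-74.54))
```

Run:
```python
from h import *
from rig import r
print(shift(r.sense(),[545,-40,170],np.pi/2))
```

```text
(array([ 51.46, -44.12,   6.13]), np.float64(-74.54))
```

>>> drive_tool --moves '[[0,[51.5,-44.1,6.1],-74.5],[0,[51.5,-44.1,6.1],-74.5],[0,[51.5,-44.1,6.1],-74.5],[0,[51.5,-44.1,6.1],-74.5],[0,[51.5,-44.1,6.1],-74.5],[0,[51.5,-44.1,6.1],-74.5],[0,[51.5,-44.1,6.1],-74.5],[0,[51.5,-44.1,6.1],-74.5],[0,[51.5,-44.1,6.1],-74.5],[0,[51.5,-44.1,6.1],-74.5],[0,[51.5,-44.1,6.1],-74.5],[0,[51.5,-44.1,6.1],-74.5]]'

```text
clock: 2.55
eef_pos: [547.2, -37.1, 170.0]
tcp_rot: [3.141, -0.001, 1.574]
contact_force: [0.2, 0.2, 0.1]
opening: 1.001
```

```bash
cat > look.py <<'E'
import sys
from h import *
from rig import r
def look(tag,names=(),cam="wrist"):
    s=r.sense();f=r.grab_frame(cam);cv2.imwrite(f"pics/{tag}.png",f["color"][:,:,::-1]);pickle.dump((s,f),open(tag+".pkl","wb"))
    print(s['clock'],s['eef_pos'].round(1),s['tcp_rot'].round(4),s['contact_force'].round(1),round(s['opening'],3))
    for t in names:
        print(t,[(np.round(d["at"],1),round(d["score"],2)) for d in r.spot_point(t,cam)])
    return s,f
if __name__=="__main__": look(sys.argv[1],sys.argv[3:],sys.argv[2])
E
python3 look.py w1 wrist ear_mouth lock_block ridge pin rest
```

```text
2.55 [547.2 -37.1 170. ] [ 3.1409e+00 -5.0000e-04  1.5740e+00] [0.2 0.2 0.1] 1.001
ear_mouth [(array([309.1, 300.7]), 0.71)]
lock_block [(array([231.6, 287.3]), 0.66)]
ridge [(array([233. , 290.9]), 0.74)]
pin []
rest []
```

View pics/w1.png

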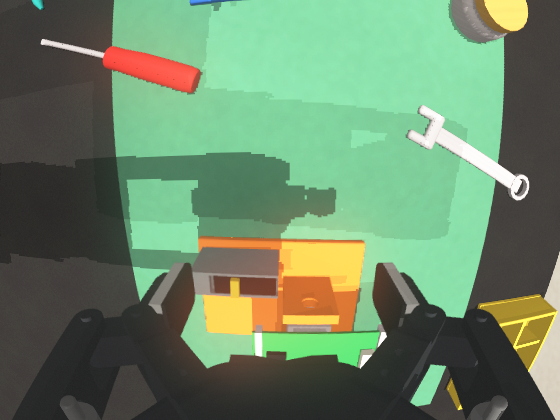

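Run:
```python
from h import *
a=cv2.imread('pics/w1.png')[230:345,185:385]; cv2.imwrite('pics/w1c.png',cv2.resize(a,None,fx=4,fy=4,interpolation=cv2.INTER_CUBIC))
s,f=pickle.load(open("w1.pkl","rb"))
for n,u,z in (("mouth",(309.1,300.7),60),("lb",(231.6,287.3),64),("ridge",(233,290.9),71)): print(n,atz(f,u,z,s).round(1))
```

```text
mouth [ 571.7 -131.4   60. ]
lb [ 501.1 -114.8   64. ]
ridge [ 503.4 -114.2   71. ]
```

View pics/w1c.png

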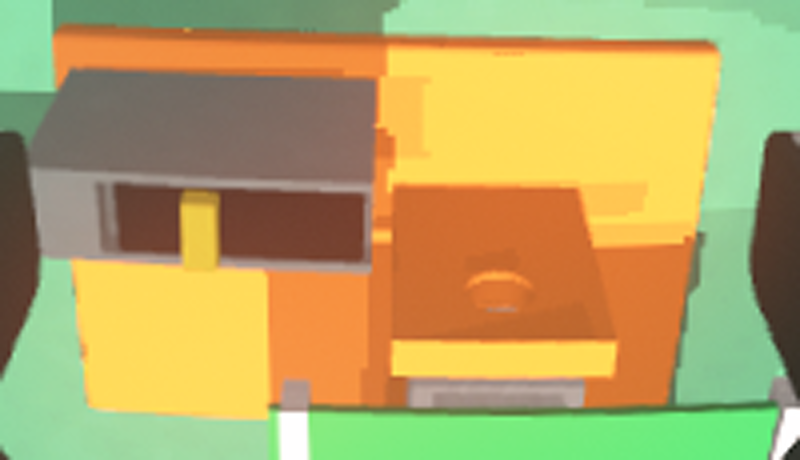

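```bash
cat > fit1.py <<'E'
from h import *
from scipy.optimize import least_squares
s,f=pickle.load(open("w1.pkl","rb"))
L=[((-25,0,80),(391,340)),((25,0,80),(616,340)),((-25,-10,80),(393,377)),((25,-10,80),(615,377)),((-25,0,10),(393,186)),((25,0,10),(580,188)),
((-110,31,64),(33,167)),((-30,31,64),(374,184)),((-30,7,64),(371,271)),((-110,7,64),(40,257)),((-110,31,10),(72,70)),((-30,31,10),(377,80)),((0,0,60),(500,291))]
uv=np.array([((a+.5)/4-.5+185,(b+.5)/4-.5+230) for _,(a,b) in L])
def W(q,p):
    c,sn=np.cos(q[2]),np.sin(q[2]);return np.array([q[0]+c*p[0]-sn*p[1],q[1]+sn*p[0]+c*p[1],p[2]+(q[3] if len(q)>3 else 0)])
for q0 in ([573,-130,0.],[573,-130,0.,0.]):
    R=lambda q:np.concatenate([proj(f,W(q,p),s)-u for (p,_),u in zip(L,uv)])
    o=least_squares(R,q0,loss='soft_l1');print(o.x.round(4),np.abs(R(o.x)).reshape(-1,2).round(1).tolist())
E
python3 fit1.py
```

```text
[ 5.725087e+02 -1.335562e+02 -2.370000e-02] [[0.7, 0.2], [0.7, 0.4], [0.1, 0.2], [0.3, 0.2], [0.2, 0.4], [0.0, 0.2], [3.5, 0.2], [0.2, 0.0], [0.4, 0.9], [2.7, 0.0], [0.0, 0.4], [0.2, 0.1], [0.2, 0.2]]
[ 5.726082e+02 -1.357255e+02 -2.540000e-02 -3.389200e+00] [[0.8, 0.1], [0.1, 0.1], [0.0, 0.7], [0.9, 0.6], [0.3, 0.2], [0.5, 0.0], [2.2, 0.4], [0.4, 0.2], [0.6, 0.7], [1.5, 0.1], [1.0, 0.0], [0.3, 0.3], [0.0, 0.0]]
```

Run:
```python
from h import *
from rig import r
print(shift(r.sense(),[489,265,170],np.pi/2))
```

```text
(array([30.6 , -5.66,  0.04]), np.float64(-0.13))
```

>>> drive_tool --moves '[[0,[30.2,-5.8,0],0],[0,[30.2,-5.8,0],0],[0,[30.2,-5.8,0],0],[0,[30.2,-5.8,0],0],[0,[30.2,-5.8,0],0],[0,[30.2,-5.8,0],0],[0,[30.2,-5.8,0],0]]'

```text
clock: 3.72
eef_pos: [487.6, 260.0, 170.5]
tcp_rot: [-3.142, 0.001, 1.568]
contact_force: [-1.1, 0.1, -0.3]
opening: 0.994
```

```bash
python3 look.py w2 wrist pin rest
python3 - <<'E'
from h import *
a=cv2.imread('pics/w2.png')[100:320,190:390]; cv2.imwrite('pics/w2c.png',cv2.resize(a,None,fx=2.7,fy=2.7,interpolation=cv2.INTER_CUBIC))
E
```

```text
3.725 [487.6 260.  170.5] [-3.1416e+00  6.0000e-04  1.5684e+00] [-1.1  0.1 -0.3] 0.994
pin [(array([279.7, 242.5]), 0.87), (array([ 55.3, 200.1]), 0.65)]
rest [(array([279.8, 223. ]), 0.9)]
```

View pics/w2.png

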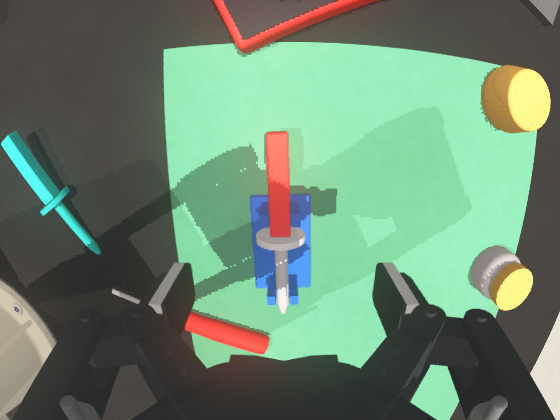

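View pics/w2c.png

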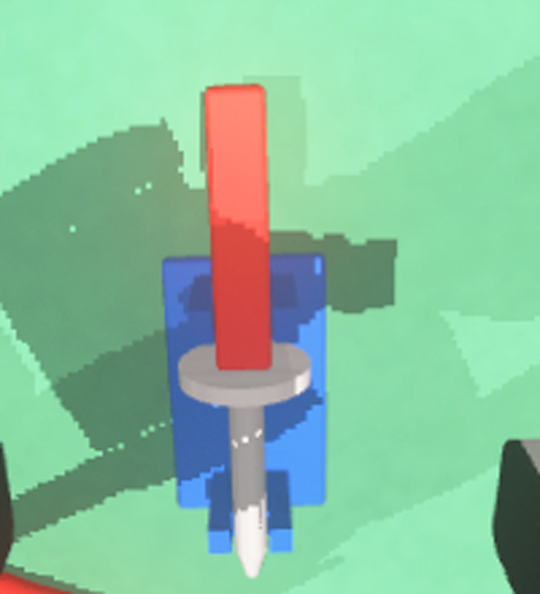

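Run:
```python
from h import *
from scipy.optimize import least_squares
s,f=pickle.load(open("w2.pkl","rb"))
L=[((-9,96,54),(207,91)),((9,96,54),(265,89)),((-9,6,54),(217,369)),((9,6,54),(272,368)),((0,-80,45),(251,576))]
uv=np.array([((a+.5)/2.7-.5+190,(b+.5)/2.7-.5+100) for _,(a,b) in L])
def W(q,p):
    c,sn=np.cos(q[2]),np.sin(q[2]);return np.array([q[0]+c*p[0]-sn*p[1],q[1]+sn*p[0]+c*p[1],p[2]])
R=lambda q:np.concatenate([proj(f,W(q,p),s)-u for (p,_),u in zip(L,uv)])
o=least_squares(R,[489,223,0.],loss='soft_l1');q=o.x;print(q.round(4),R(q).reshape(-1,2).round(1).tolist())
print(atz(f,(279.7,242.5),45,s))
g=W(q,(0,65,45));print(g,shift(r:=s,[g[0],g[1],26],np.pi/2+q[2]))
```

```text
[4.850619e+02 2.210280e+02 2.260000e-02] [[-0.6, -0.6], [0.6, -0.5], [-0.2, 1.5], [0.1, 1.4], [0.1, -1.0]]
[484.35877329 218.37517711  45.        ]
[483.59028558 286.01129361  45.        ] (array([ 2.61, -0.41, 14.45]), np.float64(-1.44))
```

>>> drive_tool --moves '[[0,[2.6,-0.4,5],-1.4],[0,[2.6,-0.4,10],-1.4],[0,[2.6,-0.4,13],-1.4],[0,[2.6,-0.4,14.5],-1.4],[0,[2.6,-0.4,14.5],-1.4],[0,[2.6,-0.4,14.5],-1.4],[0,[2.6,-0.4,14.5],-1.4]]'

```text
clock: 4.75
eef_pos: [484.9, 285.7, 26.8]
tcp_rot: [3.14, -0.001, 1.591]
contact_force: [-0.3, 0.2, 0.2]
opening: 0.999
```

```bash
python3 look.py w3 wrist pin
python3 - <<'E'
from h import *
s,f=pickle.load(open("w3.pkl","rb"))
print(shift(s,[483.6,286,25.5],1.5934))
E
```

```text
4.75 [484.9 285.7  26.8] [ 3.1397e+00 -7.0000e-04  1.5907e+00] [-0.3  0.2  0.2] 0.999
pin []
(array([ 0.03, -0.13,  0.13]), np.float64(-0.15))
```

View pics/w3.png

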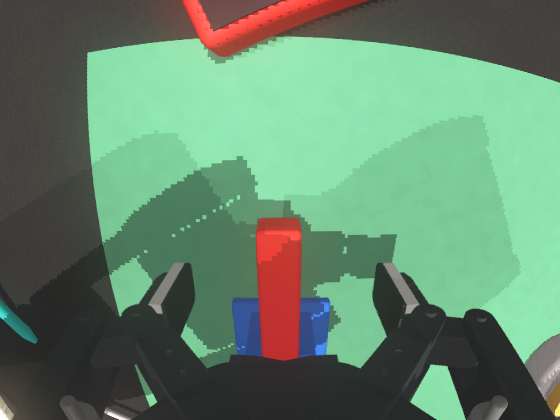

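The red handle (columns 257–301, rows 218–360) lies between the open fingers, close to centred. Closing now.

>>> drive_tool --moves '[[0.5,[0,-0.1,0.1],0],[0.9,[0,-0.1,0.1],0],[1,[0,-0.1,0.1],0],[1,[0,-0.1,0.1],0],[1,[0,-0.1,0.1],0],[1,[0,-0.1,0.1],0]]' --grip_force 70

```text
clock: 5.6
eef_pos: [483.6, 285.7, 25.5]
tcp_rot: [3.14, -0.0, 1.591]
contact_force: [-1.0, 0.4, 2.6]
opening: 0.2
```

>>> drive_tool --moves '[[1,[0,0,-2],0],[1,[0,0,-5],0],[1,[0,0,-8],0],[1,[0,0,-8],0],[1,[0,0,-8],0]]'

```text
clock: 6.22
eef_pos: [482.9, 285.3, 104.7]
tcp_rot: [3.141, 0.0, 1.591]
contact_force: [-1.5, -0.6, -1.6]
opening: 0.197
```

```bash
python3 look.py s2 scene pin; python3 look.py w4 wrist pin
python3 - <<'E'
from h import *
s,f=pickle.load(open("w4.pkl","rb"))
print(shift(s,[576.6,36,100],np.pi/2-.0237))
a=cv2.imread('pics/s2.png')[170:330,190:470]; cv2.imwrite('pics/s2c.png',cv2.resize(a,(784,448),interpolation=cv2.INTER_CUBIC))
E
```

```text
6.225 [482.9 285.3 104.7] [3.1411 0.     1.5909] [-1.5 -0.6 -1.6] 0.197
pin [(array([420.1, 244.9]), 0.83), (array([350.3, 262.1]), 0.59)]
6.325 [482.7 285.2 104.2] [-3.1410e+00  6.0000e-04  1.5908e+00] [ 0.1 -0.9 -1.9] 0.191
pin [(array([ 25.5, 242.1]), 0.7)]
(array([-25.1 ,   8.89,   0.43]), np.float64(2.51))
```

View pics/s2c.png

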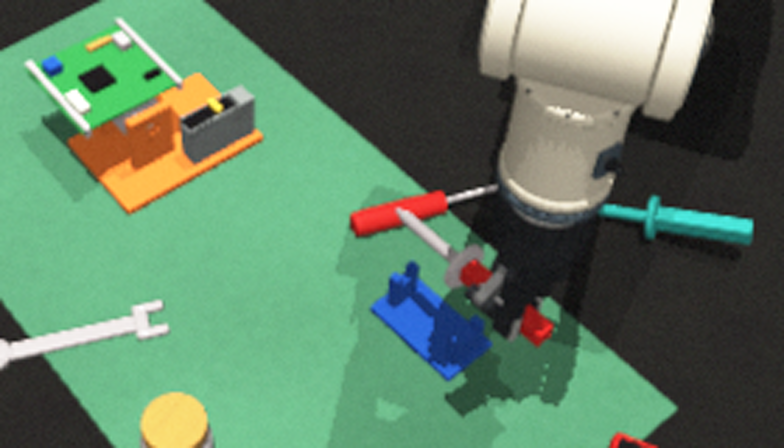

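View pics/w4.png

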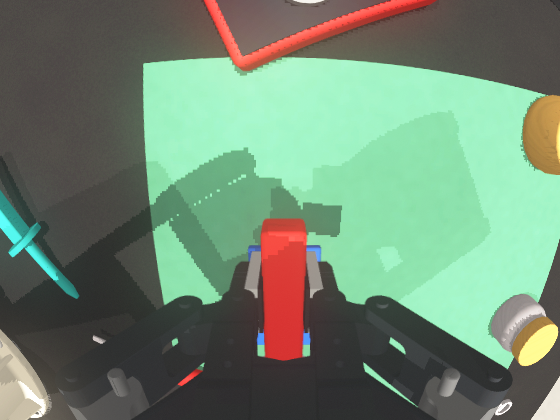

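The pin is out of the rest and held: flange at crop (463,265), handle between the pads. It looks level. Next is the approach.

>>> drive_tool --moves '[[1,[-5,1.8,0.4],2.5],[1,[-10,3.6,0.4],2.5],[1,[-15,5.4,0.4],2.5],[1,[-20,7.1,0.4],2.5],[1,[-25.1,8.9,0.4],2.5],[1,[-25.1,8.9,0.4],2.5],[1,[-25.1,8.9,6.4],2.5],[1,[-25.1,8.9,6.4],2.5],[1,[-25.1,8.9,6.4],2.5],[1,[-25.1,8.9,6.4],2.5]]'

```text
clock: 7.68
eef_pos: [578.1, 36.6, 42.3]
tcp_rot: [3.139, 0.0, 1.548]
contact_force: [1.4, -0.3, -1.2]
opening: 0.2
```

```bash
python3 look.py s3 scene pin; python3 look.py w5 wrist
python3 - <<'E'
from h import *
s,f=pickle.load(open("w5.pkl","rb"))
print(shift(s,[576.4,31,40.5],np.pi/2-.0237))
a=cv2.imread('pics/s3.png')[170:270,190:330]; cv2.imwrite('pics/s3c.png',cv2.resize(a,(784,560),interpolation=cv2.INTER_CUBIC))
E
```

```text
7.675 [578.1  36.6  42.3] [3.1392e+00 3.0000e-04 1.5478e+00] [ 1.4 -0.3 -1.2] 0.2
pin [(array([417.9, 245.1]), 0.91), (array([264. , 234.6]), 0.48)]
7.775 [577.9  36.5  42.1] [3.1393e+00 3.0000e-04 1.5476e+00] [-0.9  0.1 -0.9] 0.195
(array([-0.55, -0.14,  0.16]), np.float64(0.03))
```

View pics/s3c.png

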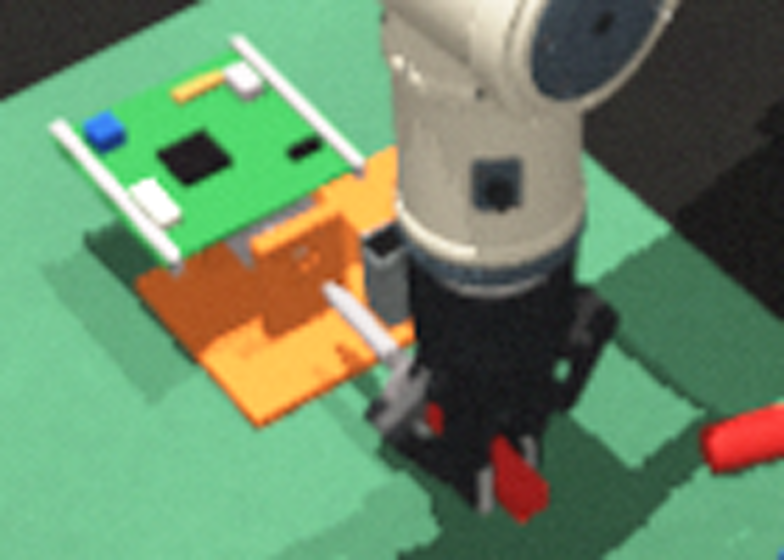

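View pics/w5.png

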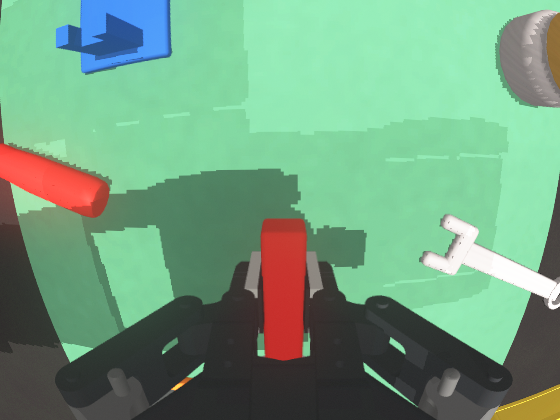

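Run:
```python
from h import *
s,f=pickle.load(open("s3.pkl","rb"))
t=s['eef_pos'];y=s['tcp_rot'][2]-np.pi/2;ax=np.array([-np.sin(y),np.cos(y),0])
o=t-64.7*ax+[0,0,19.5];n=o-80*ax
c=lambda p:((proj(f,p)+.5-[190,170])*5.6-.5).round(1)
print("origin",o.round(1),"nose",n.round(1),c(n),"flange c",c(o+3*ax),"mouth",c(np.array([572.5,-133.6,60])), "handle end",c(o+96*ax))
axh=np.array([.0237,.9997,0]);e=lambda a,b,z:c(np.array([572.5+a+.0237*b,-133.6+b-.0237*a,z]))
print("ear top corners",e(-25,0,80),e(25,0,80),"base corners",e(-25,0,10),e(25,0,10))
```

```text
origin [576.6 -28.1  61.8] nose [ 574.7 -108.    61.8] [329.3 284. ] flange c [422.9 382.4] mouth [304.8 256.2] handle end [536.9 502.2]
ear top corners [342.2 208.4] [260.9 251.2] base corners [350.5 298.8] [272.7 341.3]
```

>>> drive_tool --moves '[[1,[0,-0.15,0.2],0],[1,[0,-0.15,0.2],0],[1,[-1,-0.15,0.2],0],[1,[-2,-0.15,0.2],0],[1,[-3,-0.15,0.2],0],[1,[-4,-0.15,0.2],0],[1,[-4,-0.15,0.2],0]]'

```text
clock: 8.7
eef_pos: [575.2, -4.5, 39.9]
tcp_rot: [3.14, 0.0, 1.546]
contact_force: [0.3, -0.3, -0.5]
opening: 0.199
```

```bash
python3 look.py s4 scene
python3 - <<'E'
from h import *
s,f=pickle.load(open("s4.pkl","rb"))
print(shift(s,[574.0,-68.9,40.5],np.pi/2-.0237))
a=cv2.imread('pics/s4.png')[170:270,190:330]; cv2.imwrite('pics/s4c.png',cv2.resize(a,(784,560),interpolation=cv2.INTER_CUBIC))
E
```

```text
8.7 [575.2  -4.5  39.9] [3.1397e+00 4.0000e-04 1.5464e+00] [ 0.3 -0.3 -0.5] 0.199
(array([-6.44,  0.03, -0.06]), np.float64(-0.04))
```

View pics/s4c.png

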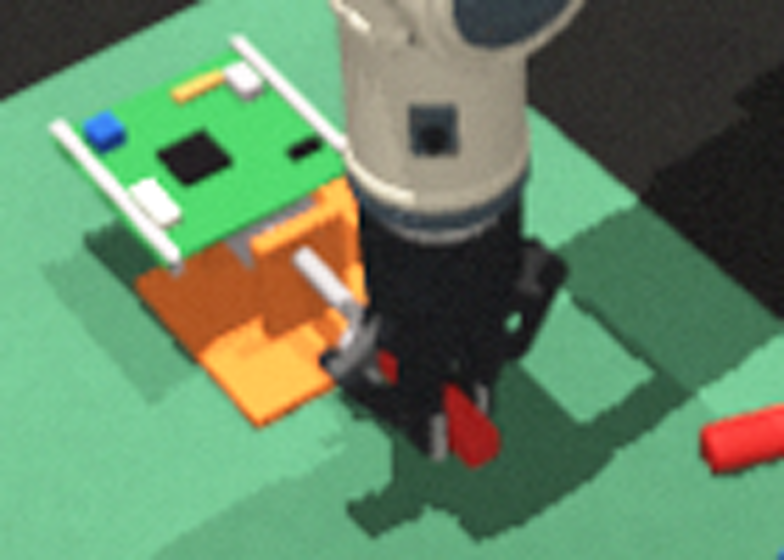

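The nose is in the mouth at crop (303,258), with almost no force. Pushing on in small steps.

>>> drive_tool --moves '[[1,[-1,0,-0.05],0],[1,[-2,0,-0.05],0],[1,[-3,0,-0.05],0],[1,[-3.5,0,-0.05],0],[1,[-3.5,0,-0.05],0]]'

```text
clock: 9.38
eef_pos: [574.4, -39.5, 40.4]
tcp_rot: [3.14, 0.0, 1.546]
contact_force: [0.3, 0.0, -1.9]
opening: 0.2
```

Run:
```python
from h import *
from rig import r
s=r.sense();print(s['clock'],s['eef_pos'],s['contact_force'].round(1),s['wrist_torque'].round(2),shift(s,[574.0,-68.9,40.5],np.pi/2-.0237))
```

```text
9.375 [574.39313328 -39.51594091  40.38657661] [ 0.3  0.  -1.9] [ 0.08 -0.   -0.01] (array([-2.94,  0.03, -0.01]), np.float64(-0.07))
```

>>> drive_tool --moves '[[1,[-0.7,0,0],0],[1,[-1.4,0,0],0],[1,[-2.1,0,0],0],[1,[-2.5,0,0],0],[1,[-2.8,0,0],0],[1,[-2.8,0,0],0]]'

```text
clock: 10.12
eef_pos: [573.7, -67.7, 40.4]
tcp_rot: [3.14, 0.0, 1.546]
contact_force: [-0.3, -0.3, -0.7]
opening: 0.199
```

```bash
python3 look.py s5 scene
python3 - <<'E'
from h import *
from rig import r
s=r.sense();print(s['clock'],s['eef_pos'],s['contact_force'].round(1),s['wrist_torque'].round(2),shift(s,[574.0,-68.9,40.5],np.pi/2-.0237))
a=cv2.imread('pics/s5.png')[170:270,190:330]; cv2.imwrite('pics/s5c.png',cv2.resize(a,(784,560),interpolation=cv2.INTER_CUBIC))
E
```

```text
10.125 [573.7 -67.7  40.4] [3.1397e+00 2.0000e-04 1.5456e+00] [-0.3 -0.3 -0.7] 0.199
10.175 [573.63050301 -67.53605709  40.35649737] [-0.9 -0.4 -1.6] [ 0.12 -0.    0.04] (array([-0.14,  0.04, -0.01]), np.float64(-0.08))
```

View pics/s5c.png

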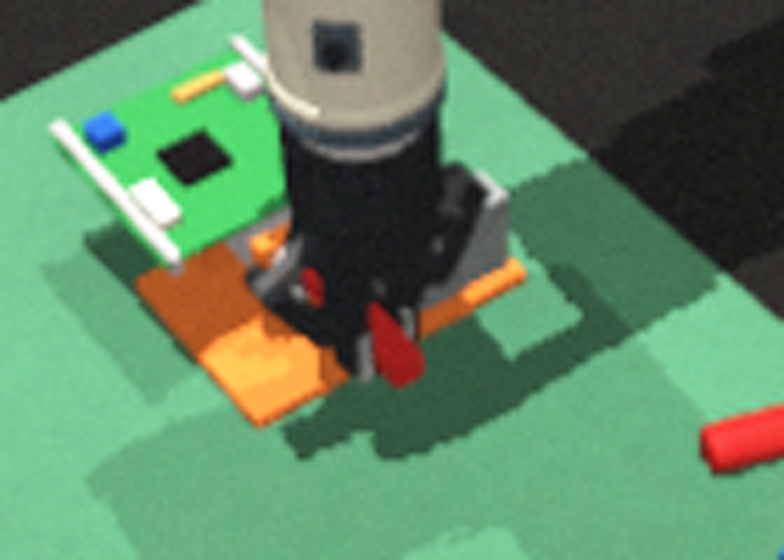

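Free sliding so far. Next I push until contact force shows.

>>> drive_tool --moves '[[1,[-0.15,0,0],0],[1,[-0.3,0,0],0],[1,[-0.4,0,0],0],[1,[-0.4,0,0],0]]'

```text
clock: 10.68
eef_pos: [573.7, -68.9, 40.3]
tcp_rot: [3.14, -0.003, 1.545]
contact_force: [1.5, 17.1, -2.0]
opening: 0.2
```

Contact of 17 N at TCP y = -68.9, exactly the predicted home position. I'll relax the push, then release.

>>> drive_tool --moves '[[1,[0,0,0],0],[1,[0,0,0],0],[0.5,[0,0,0],0],[0,[0,0,0],0],[0,[0,0,0],0],[0,[0,0,0],0],[0,[0,0,0],0]]'

```text
clock: 11.55
eef_pos: [573.7, -69.0, 40.3]
tcp_rot: [3.14, -0.003, 1.545]
contact_force: [0.0, 0.4, 0.4]
opening: 1.005
```

```bash
python3 look.py w6 wrist; python3 look.py s6 scene pin;python3 - <<'E'
from h import *
a=cv2.imread('pics/s6.png')[170:270,190:330]; cv2.imwrite('pics/s6c.png',cv2.resize(a,(784,560),interpolation=cv2.INTER_CUBIC))
E
```

```text
11.55 [573.7 -69.   40.3] [ 3.1399e+00 -3.1000e-03  1.5447e+00] [0.  0.4 0.4] 1.005
11.6 [573.7 -68.9  40.3] [ 3.1399e+00 -3.1000e-03  1.5448e+00] [ 0.1  0.2 -0.3] 0.996
pin [(array([417.9, 244.7]), 0.6), (array([245.1, 216.1]), 0.48)]
```

View pics/w6.png

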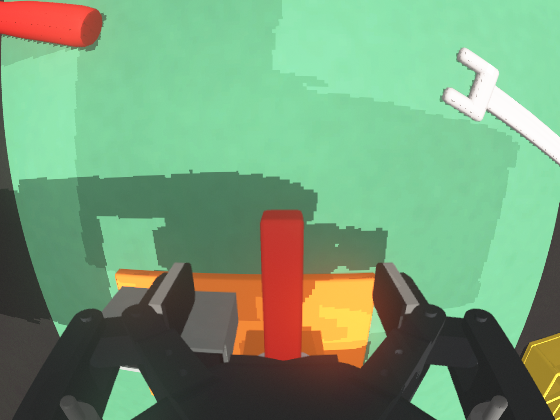

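View pics/s6c.png

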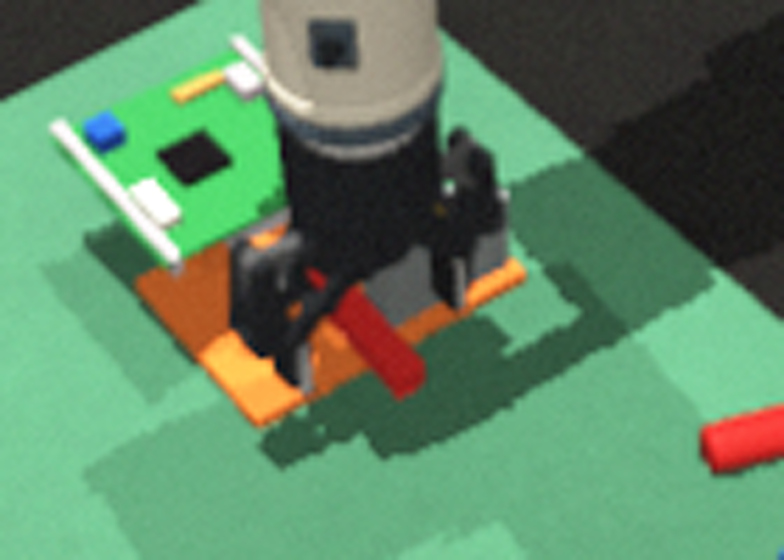

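The pin stays in place, its handle end at wrist (283,213). Lifting clear to look.

>>> drive_tool --moves '[[0,[0,0,-4],0],[0,[0,0,-8],0],[0,[0,0,-12],0],[0,[2,-3,-13],0],[0,[4,-3,-13],0],[0,[4,-3,-13],0],[0,[4,-3,-13],0]]'

```text
clock: 12.58
eef_pos: [544.8, -28.5, 169.9]
tcp_rot: [3.14, -0.003, 1.546]
contact_force: [-1.0, -0.7, 0.4]
opening: 0.996
```

```bash
python3 look.py w7 wrist pin ridge ear_mouth;python3 - <<'E'
from h import *
a=cv2.imread('pics/w7.png')[180:380,185:385]; cv2.imwrite('pics/w7c.png',cv2.resize(a,None,fx=3,fy=3,interpolation=cv2.INTER_CUBIC))
E
```

```text
12.575 [544.8 -28.5 169.9] [ 3.1403e+00 -2.9000e-03  1.5456e+00] [-1.  -0.7  0.4] 0.996
pin [(array([314.6, 307.8]), 0.76), (array([474.8,  18. ]), 0.29)]
ridge [(array([240.9, 299. ]), 0.94)]
ear_mouth [(array([313.3, 308.2]), 0.56)]
```

View pics/w7c.png

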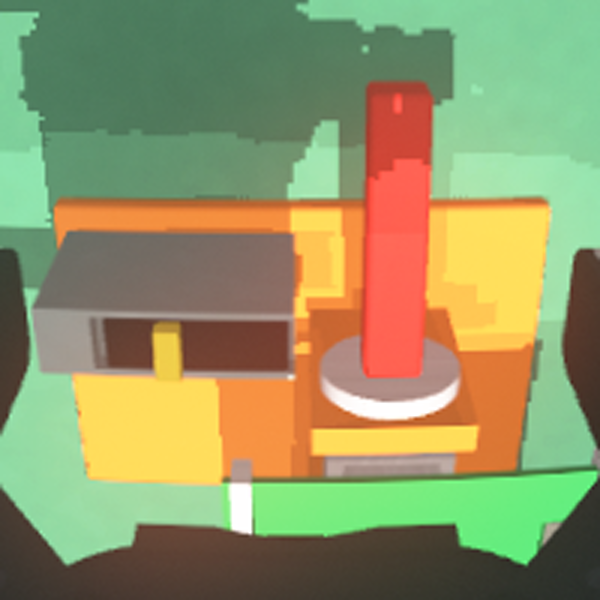

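Run:
```python
from h import *
s,f=pickle.load(open("w7.pkl","rb"))
M=np.array([572.5,-133.6,0]);a=-.0237
def H(p):
    c,n=np.cos(a),np.sin(a);return M+[c*p[0]-n*p[1],n*p[0]+c*p[1],p[2]]
c=lambda p:((proj(f,H(p),s)+.5-[185,180])*3-.5).round(1)
for y in (0,3): print("flange rim bottom",y,c((0,y,82)),c((-22,y+6,60)),c((22,y+6,60)))
print("handle end",c((-9,96,69)),c((9,96,69)),"near",c((-9,6,69)),c((9,6,69)))
print("ridge top corners",[c((-68+i,19+j,71)).tolist() for i in(-4,4) for j in (-9,9)], "ridge",atz(f,(240.9,299),71,s), H((-68,19,71)))
print("face",H((-72,21,67)), shift(s,H((-72-27,22,120)),np.pi/2+a))
print(shift(s,H((-72-27,22,67)),np.pi/2+a))
```

```text
flange rim bottom 0 [397.4 431.9] [321.6 375.1] [461.5 372.2]
flange rim bottom 3 [397.9 424. ] [321.7 367.3] [462.2 364.4]
handle end [374.6 112.7] [441.6 112.5] near [365.1 391.3] [423.9 390. ]
ridge top corners [[156.6, 383.2], [152.4, 333.5], [182.9, 383.9], [179.4, 334.1]] ridge [ 505.27590026 -112.59018898   71.        ] [ 504.96935441 -112.99388667   71.        ]
face [ 501.0178733  -110.89965721   67.        ] (array([-8.26, -6.88,  4.96]), np.float64(-0.09))
(array([-8.28, -6.89, 10.26]), np.float64(-0.09))
```

Run:
```python
from h import *
a=cv2.imread('pics/w7.png')[275:350,280:350]; cv2.imwrite('pics/w7d.png',cv2.resize(a,None,fx=8,fy=8,interpolation=cv2.INTER_CUBIC))
s,f=pickle.load(open("w7.pkl","rb"))
M=np.array([572.5,-133.6,0]);a=-.0237
def H(p):
    c,n=np.cos(a),np.sin(a);return M+[c*p[0]-n*p[1],n*p[0]+c*p[1],p[2]]
c=lambda p:((proj(f,H(p),s)+.5-[280,275])*8-.5).round(1)
print("ear top",[c((i,j,80)).tolist() for i in(-25,25) for j in (0,-10)],"ear base",c((25,0,10)))
th=np.radians(np.arange(30,151,20))
for dy,dz in ((0,0),(0,-2),(3,-2)):
  print(dy,dz,"rim shaft side",[c((22*np.cos(t),dy,60+dz+22*np.sin(t))).tolist() for t in th])
  print("   rim handle side",[c((22*np.cos(t),dy+6,60+dz+22*np.sin(t))).tolist() for t in th],"handle root",c((-9,dy+6,69+dz)),c((9,dy+6,69+dz)))
```

```text
ear top [[75.1, 385.2], [74.4, 453.1], [518.9, 373.9], [510.6, 441.5]] ear base [435.   61.8]
0 0 rim shaft side [[456.0, 329.4], [420.4, 361.2], [366.3, 383.4], [300.5, 392.5], [232.2, 386.9], [171.2, 367.3], [125.9, 337.2]]
   rim handle side [[460.1, 287.9], [424.4, 319.4], [369.8, 341.4], [303.3, 350.4], [234.3, 344.8], [172.7, 325.4], [126.8, 295.5]] handle root [214.4 284.2] [371.1 280.7]
0 -2 rim shaft side [[453.6, 319.3], [418.2, 350.7], [364.4, 372.7], [298.9, 381.7], [231.0, 376.1], [170.4, 356.8], [125.3, 326.9]]
   rim handle side [[457.7, 277.9], [422.1, 309.0], [367.8, 330.8], [301.7, 339.7], [233.0, 334.1], [171.8, 314.9], [126.2, 285.4]] handle root [213.3 274.2] [369.2 270.8]
3 -2 rim shaft side [[455.6, 298.7], [420.1, 330.0], [366.1, 351.9], [300.3, 360.8], [232.0, 355.2], [171.1, 336.0], [125.8, 306.3]]
   rim handle side [[459.7, 256.9], [424.0, 287.8], [369.5, 309.4], [303.0, 318.3], [234.1, 312.7], [172.5, 293.6], [126.7, 264.2]] handle root [214.2 253.1] [370.8 249.7]
```

View pics/w7d.png

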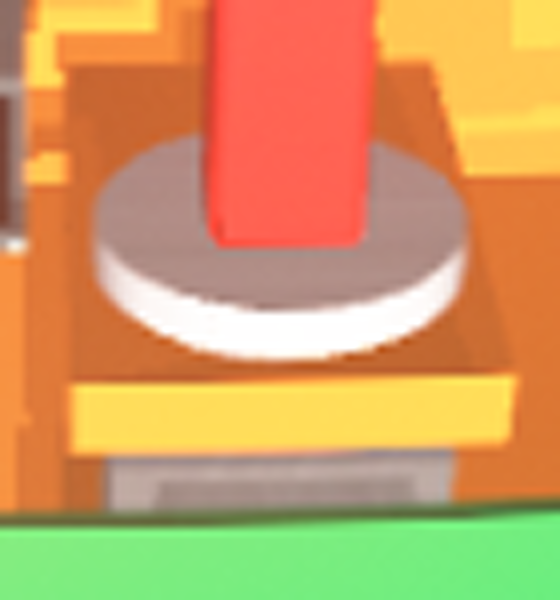

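The rim edge in the crop (row 358 against ear edge 380) puts the flange about 2–3 mm off the ear after it drooped in the clearance. I'll seat it by pushing the handle's end face with shut fingers.

>>> drive_tool --moves '[[0.5,[2.5,2.9,0],0],[1,[4.4,2.9,0],0],[1,[4.4,2.9,4],0],[1,[4.4,2.9,9],0],[1,[4.4,2.9,12.2],0],[1,[4.4,2.9,12.2],0],[1,[4.4,2.9,12.2],0]]'

```text
clock: 13.65
eef_pos: [575.4, 14.7, 49.1]
tcp_rot: [3.14, -0.003, 1.544]
contact_force: [-0.5, 0.1, 0.3]
opening: 0.002
```

```bash
python3 look.py w8 wrist
```

```text
13.65 [575.4  14.7  49.1] [ 3.1396e+00 -3.1000e-03  1.5444e+00] [-0.5  0.1  0.3] 0.002
```

View pics/w8.png

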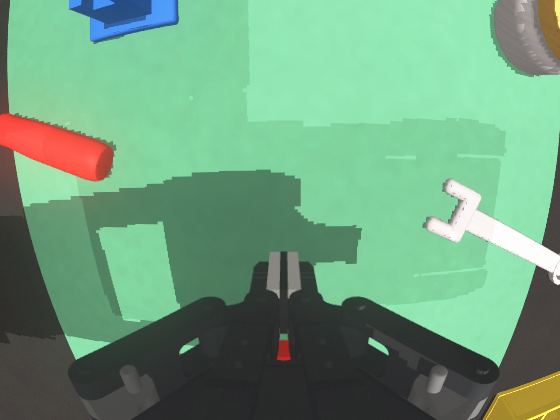

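The shut fingers are in line with the handle end (red at (284,350)). Advancing.

>>> drive_tool --moves '[[1,[-1.5,0,0],0],[1,[-2.8,0,0],0],[1,[-3.3,0,0],0],[1,[-3.5,0,0],0],[1,[-3.7,0,0],0],[1,[-3.7,0,0],0]]'

```text
clock: 14.45
eef_pos: [574.8, -22.2, 49.4]
tcp_rot: [3.139, -0.003, 1.544]
contact_force: [-0.9, -0.1, 0.0]
opening: -0.002
```

>>> drive_tool --moves '[[1,[-0.2,0,0],0],[1,[-0.4,0,0],0],[1,[-0.5,0,0],0]]'

```text
clock: 14.82
eef_pos: [575.0, -26.0, 49.6]
tcp_rot: [3.138, -0.005, 1.544]
contact_force: [0.6, 13.3, 3.0]
opening: -0.001
```

>>> drive_tool --moves '[[1,[-0.2,0,0],0],[1,[-0.3,0,0],0],[1,[-0.3,0,0],0]]'

```text
clock: 15.2
eef_pos: [575.4, -26.2, 50.0]
tcp_rot: [3.138, -0.009, 1.542]
contact_force: [1.1, 18.1, 3.5]
opening: 0.002
```

Firmly stopped (18 N at -26.2). Backing off, then viewing the flange gap from straight above.

>>> drive_tool --moves '[[1,[1,0,0],0],[1,[3,0,-1],0],[1,[3,0,-6],0],[1,[3,0,-12],0],[1,[-2,0,-12.5],0],[1,[-8,0,-12.5],0],[1,[-14,0,-12.5],0],[1,[-18.2,-0.5,-12.5],0],[1,[-18.2,-0.5,-12.5],0],[1,[-18.2,-0.5,-12.5],0]]'

```text
clock: 16.45
eef_pos: [564.7, -208.3, 173.6]
tcp_rot: [3.137, -0.009, 1.542]
contact_force: [0.6, 0.1, -0.4]
opening: -0.001
```

```bash
python3 look.py w9 wrist pin ridge
python3 - <<'E'
from h import *
s,f=pickle.load(open("w9.pkl","rb"))
M=np.array([572.5,-133.6,0]);a=-.0237
def H(p):
    c,n=np.cos(a),np.sin(a);return M+[c*p[0]-n*p[1],n*p[0]+c*p[1],p[2]]
c0=proj(f,H((0,3,80)),s).round().astype(int);print(c0)
x0,y0=c0-[50,35]
im=cv2.imread('pics/w9.png')[y0:y0+70,x0:x0+100]; cv2.imwrite('pics/w9d.png',cv2.resize(im,None,fx=8,fy=8,interpolation=cv2.INTER_CUBIC))
c=lambda p:((proj(f,H(p),s)+.5-[x0,y0])*8-.5).round(1)
print("ear top",[c((i,j,80)).tolist() for i in(-25,25) for j in (0,-10)])
for dy in (0,3): print(dy,"rim",[c((0,dy+k,z)).tolist() for z in (80,82) for k in (0,6)])
E
```

```text
16.45 [ 564.7 -208.3  173.6] [ 3.1375 -0.0092  1.5419] [ 0.6  0.1 -0.4] -0.001
pin [(array([289.7, 110.5]), 0.72)]
ridge [(array([198.4,  92.1]), 0.75)]
[290 108]
ear top [[129.8, 316.4], [131.5, 425.7], [683.5, 316.0], [682.4, 425.0]]
0 rim [[407.4, 313.4], [407.2, 247.6], [408.0, 313.6], [407.8, 247.2]]
3 rim [[407.3, 280.5], [407.1, 214.7], [407.9, 280.4], [407.7, 214.1]]
```

View pics/w9d.png

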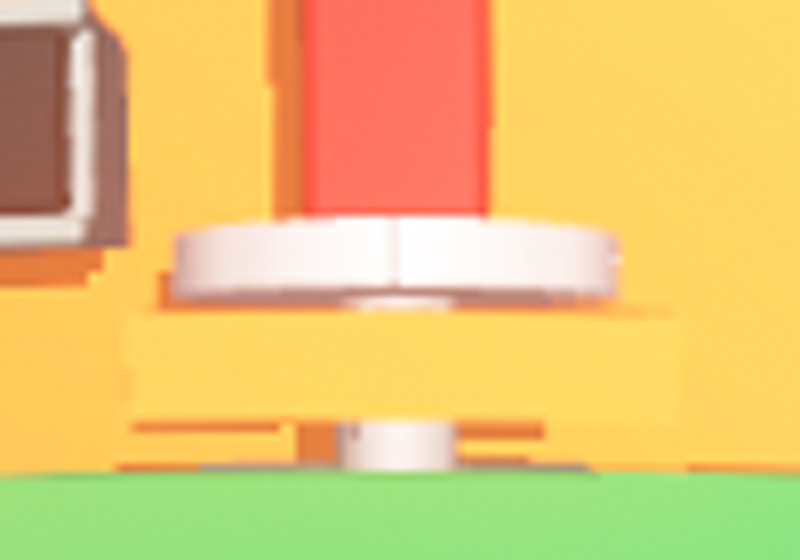

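View pics/w9.png

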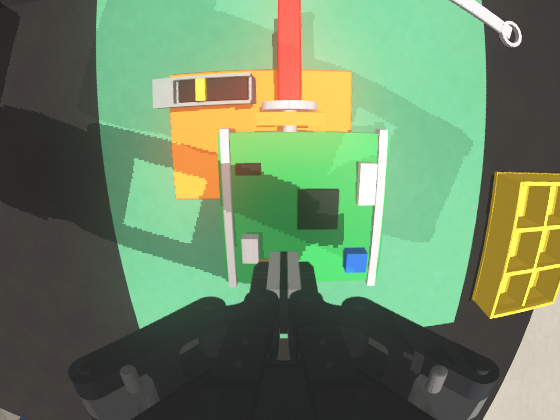

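Run:
```python
from h import *
s,f=pickle.load(open("w9.pkl","rb"))
M=np.array([572.5,-133.6,0]);a=-.0237
def H(p):
    c,n=np.cos(a),np.sin(a);return M+[c*p[0]-n*p[1],n*p[0]+c*p[1],p[2]]
x0,y0=240,73
c=lambda p:((proj(f,H(p),s)+.5-[x0,y0])*8-.5).round(1)
for dy in (0,1,2,3): print(dy,"sides",c((-22,dy,58)),c((22,dy,58)),"shaft top root",c((0,dy,64)),"rim top tilt.05",c((0,dy+1.1,80)))
```

```text
0 sides [178.  313.6] [624.6 313.2] shaft top root [403.2 312. ] rim top tilt.05 [407.4 301.3]
1 sides [177.9 303.6] [624.6 303.2] shaft top root [403.2 301.8] rim top tilt.05 [407.3 290.4]
2 sides [177.8 293.6] [624.7 293.2] shaft top root [403.1 291.5] rim top tilt.05 [407.3 279.4]
3 sides [177.7 283.5] [624.7 283.2] shaft top root [403.1 281.2] rim top tilt.05 [407.3 268.4]
```

Measured from above, the flange is 1.0 mm off the ear with about 0.05 rad droop, so it is seated. The lock is still open, with its ridge at (200,90). Moving to the ridge's -x side.

Run:
```python
from h import *
from rig import r
s=r.sense()
M=np.array([572.5,-133.6,0]);a=-.0237
def H(p):
    c,n=np.cos(a),np.sin(a);return M+[c*p[0]-n*p[1],n*p[0]+c*p[1],p[2]]
for x,z in ((-99,160),(-99,67),(-54,67)):
  p=H((x,22,z));print(p,shift(s,p,np.pi/2+a))
```

```text
[ 474.04915354 -109.26009794  160.        ] (array([ 9.58, -9.35,  1.4 ]), np.float64(-0.19))
[ 474.04915354 -109.26009794   67.        ] (array([ 9.5 , -9.39, 10.7 ]), np.float64(-0.19))
[ 519.03651611 -110.32649811   67.        ] (array([ 9.51, -4.89, 10.71]), np.float64(-0.19))
```

>>> drive_tool --moves '[[1,[4,-4,0],0],[1,[8,-8,0],0],[1,[9.5,-9.4,1],0],[1,[9.5,-9.4,5],0],[1,[9.5,-9.4,9],0],[1,[9.5,-9.4,10.4],0],[1,[9.5,-9.4,10.6],0],[1,[9.5,-9.4,10.6],0]]'

```text
clock: 17.6
eef_pos: [474.8, -109.3, 68.9]
tcp_rot: [3.136, -0.009, 1.544]
contact_force: [-0.0, -0.1, 1.2]
opening: -0.002
```

```bash
python3 look.py w10 wrist;python3 look.py s10 scene
python3 - <<'E'
from h import *
a=cv2.imread('pics/s10.png')[170:270,190:330]; cv2.imwrite('pics/s10c.png',cv2.resize(a,(784,560),interpolation=cv2.INTER_CUBIC))
E
```

```text
17.6 [ 474.8 -109.3   68.9] [ 3.1361 -0.0089  1.5439] [-0.  -0.1  1.2] -0.002
17.65 [ 474.9 -109.4   69.1] [ 3.1357 -0.0088  1.5438] [0.1 0.5 0.1] -0.0
```

View pics/w10.png

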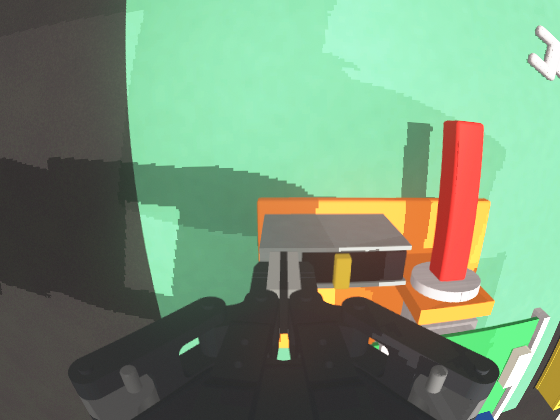

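View pics/s10c.png

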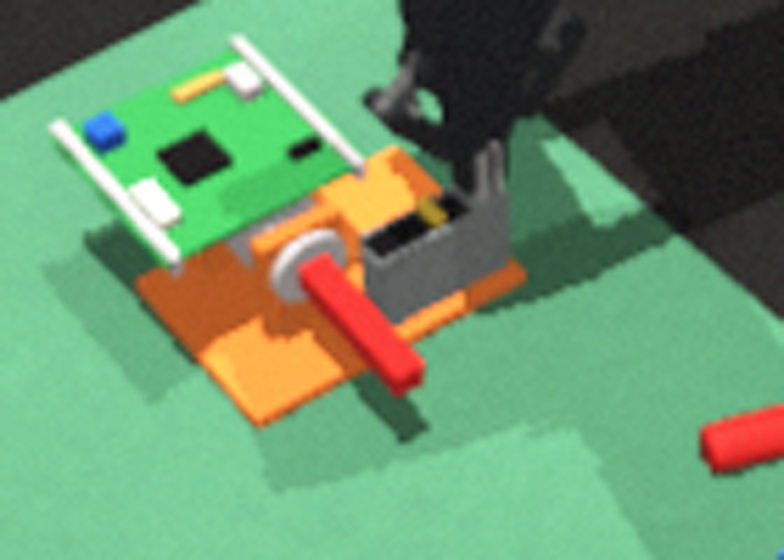

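The shut fingers stand at (286,280), on the -x side of the ridge at (342,270), just above the block. Lowering 2 mm and approaching.

>>> drive_tool --moves '[[1,[0,0.4,0.2],0],[1,[0,0.8,0.2],0],[1,[0,1.1,0.2],0],[1,[0,1.3,0.2],0],[1,[0,1.5,0.2],0]]'

```text
clock: 18.32
eef_pos: [489.9, -109.8, 67.1]
tcp_rot: [3.136, -0.009, 1.544]
contact_force: [0.2, 0.2, 0.7]
opening: 0.002
```

>>> drive_tool --moves '[[1,[0,0.2,0],0],[1,[0,0.4,0],0],[1,[0,0.6,0],0],[1,[0,0.7,0],0]]'

```text
clock: 18.82
eef_pos: [496.3, -109.9, 67.0]
tcp_rot: [3.137, -0.009, 1.544]
contact_force: [-2.8, -0.0, 1.6]
opening: -0.004
```

```bash
python3 look.py w11 wrist ridge
```

```text
18.825 [ 496.3 -109.9   67. ] [ 3.1371 -0.009   1.5437] [-2.8 -0.   1.6] -0.004
ridge [(array([301.5, 279.8]), 0.71)]
```

View pics/w11.png

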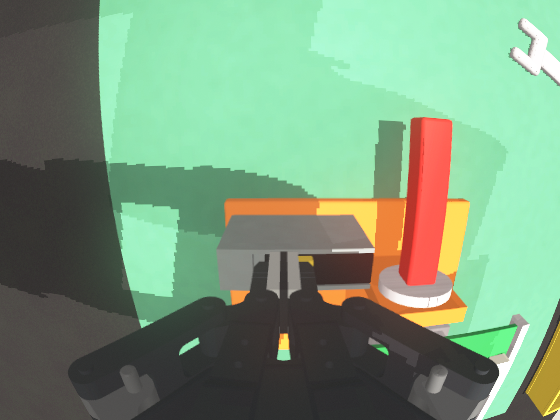

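Contact starts (−2.8 N). Pushing through the detent.

>>> drive_tool --moves '[[1,[0,0.3,0],0],[1,[0,0.6,0],0],[1,[0,0.9,0],0],[1,[0,1.2,0],0],[1,[0,1.5,0],0],[1,[0,1.7,0],0]]'

```text
clock: 19.68
eef_pos: [512.3, -110.2, 66.8]
tcp_rot: [3.14, -0.009, 1.544]
contact_force: [-8.4, -1.3, 5.8]
opening: 0.001
```

>>> drive_tool --moves '[[1,[0,0.2,0],0],[1,[0,0.3,0],0],[1,[0,0.3,0],0]]'

```text
clock: 20.05
eef_pos: [512.3, -110.0, 66.4]
tcp_rot: [-3.138, -0.01, 1.544]
contact_force: [-10.3, -0.7, 7.5]
opening: 0.006
```

```bash
python3 look.py w12 wrist ridge; python3 look.py s12 scene
python3 - <<'E'
from h import *
a=cv2.imread('pics/s12.png')[170:270,190:330]; cv2.imwrite('pics/s12c.png',cv2.resize(a,(784,560),interpolation=cv2.INTER_CUBIC))
E
```

```text
20.05 [ 512.3 -110.    66.4] [-3.1378 -0.01    1.544 ] [-10.3  -0.7   7.5] 0.006
ridge [(array([302.6, 281.5]), 0.76)]
20.15 [ 512.3 -109.9   66.3] [-3.1378 -0.0099  1.5441] [-9.6 -0.6  6.3] -0.001
```

View pics/s12c.png

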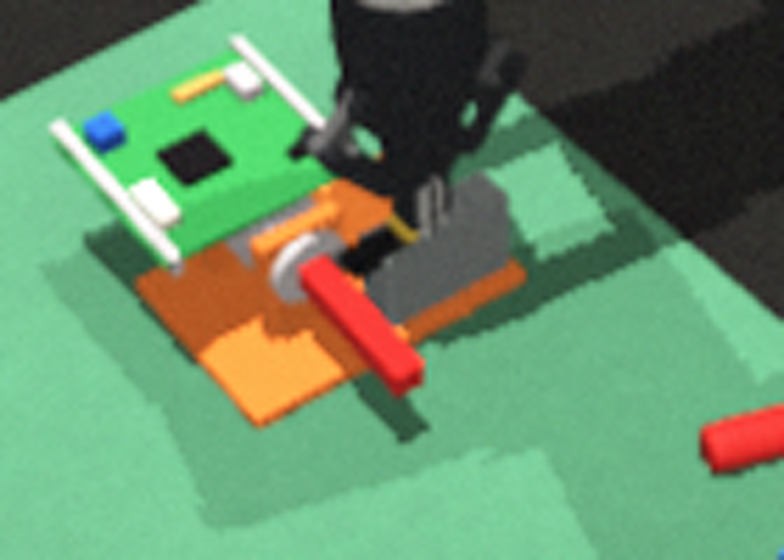

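The plate now extends behind the flange. Stopped hard at 512.3 (−10 N). Backing off to inspect.

>>> drive_tool --moves '[[1,[0,-0.6,0],0],[1,[0,-1.2,-0.5],0],[1,[0,-1.2,-4],0],[1,[0,-1.2,-9],0],[1,[-4,0,-10.5],0],[1,[-9.6,2,-10.5],0],[1,[-9.6,2,-10.5],0],[1,[-9.6,2,-10.5],0]]'

```text
clock: 21.2
eef_pos: [529.7, -207.4, 170.3]
tcp_rot: [-3.138, -0.01, 1.543]
contact_force: [-0.6, -0.6, 0.1]
opening: -0.002
```

```bash
python3 look.py w13 wrist ridge pin
cat > rd.py <<'E'
from h import *
import sys
s,f=pickle.load(open(sys.argv[1]+".pkl","rb"))
M=np.array([572.5,-133.6,0]);a=-.0237
def H(p):
    c,n=np.cos(a),np.sin(a);return M+[c*p[0]-n*p[1],n*p[0]+c*p[1],p[2]]
c0=proj(f,H((-50,15,66)),s).round().astype(int)
x0,y0=c0-[50,35]
im=cv2.imread(f'pics/{sys.argv[1]}.png')[max(y0,0):y0+70,x0:x0+100]; y0=max(y0,0);print(im.shape)
cv2.imwrite(f'pics/{sys.argv[1]}d.png',cv2.resize(im,None,fx=8,fy=8,interpolation=cv2.INTER_CUBIC))
c=lambda p:((proj(f,H(p),s)+.5-[x0,y0])*8-.5).round(1)
print("ridge left/right edge open",c((-72,19,71)),c((-64,19,71)),"shut",c((-54,19,71)),c((-46,19,71)),"plate end shut",c((-14,19,64)),"block edge",c((-30,31,64)),c((-30,7,64)),"ear corner",c((-25,0,80)))
E
python3 rd.py w13
```

```text
21.2 [ 529.7 -207.4  170.3] [-3.1375 -0.0104  1.5431] [-0.6 -0.6  0.1] -0.002
ridge [(array([269.8,  88.4]), 0.98)]
pin [(array([334.2, 111.2]), 0.73)]
(70, 100, 3)
ridge left/right edge open [165.7 246. ] [251.9 243.4] shut [360.5 241.1] [447.8 239.9] plate end shut [788.4 247.4] block edge [619.2 121.1] [619.5 369.5] ear corner [682.9 444.1]
```

View pics/w13d.png

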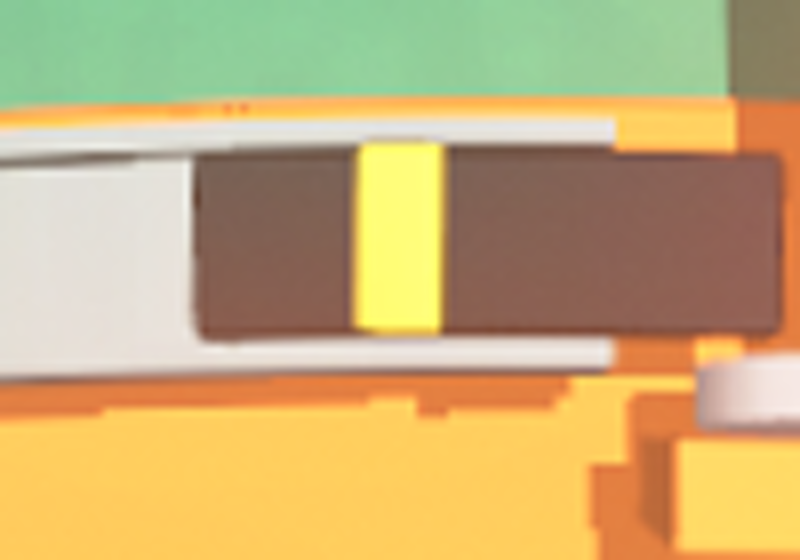

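Run:
```python
from h import *
s,f=pickle.load(open("w13.pkl","rb"))
M=np.array([572.5,-133.6,0]);a=-.0237
def H(p):
    c,n=np.cos(a),np.sin(a);return M+[c*p[0]-n*p[1],n*p[0]+c*p[1],p[2]]
x0,y0=proj(f,H((0,3,80)),s).round().astype(int)-[50,35]
im=cv2.imread('pics/w13.png')[y0:y0+70,x0:x0+100]; cv2.imwrite('pics/w13e.png',cv2.resize(im,None,fx=8,fy=8,interpolation=cv2.INTER_CUBIC))
c=lambda p:((proj(f,H(p),s)+.5-[x0,y0])*8-.5).round(1)
print("ear",c((-25,0,80)),c((25,0,80)))
for dy in (0,1,2,3): print(dy,"sides",c((-22,dy,58)),c((22,dy,58)),"root",c((0,dy,64)))
```

```text
ear [122.9 308.1] [668.8 324.4]
0 sides [139.2 306.5] [580.9 318.6] root [372.6 311.5]
1 sides [139.3 296.4] [581.2 308.6] root [372.8 301.2]
2 sides [139.3 286.2] [581.4 298.6] root [372.9 290.9]
3 sides [139.3 276.1] [581.6 288.6] root [373.  280.6]
```

View pics/w13e.png

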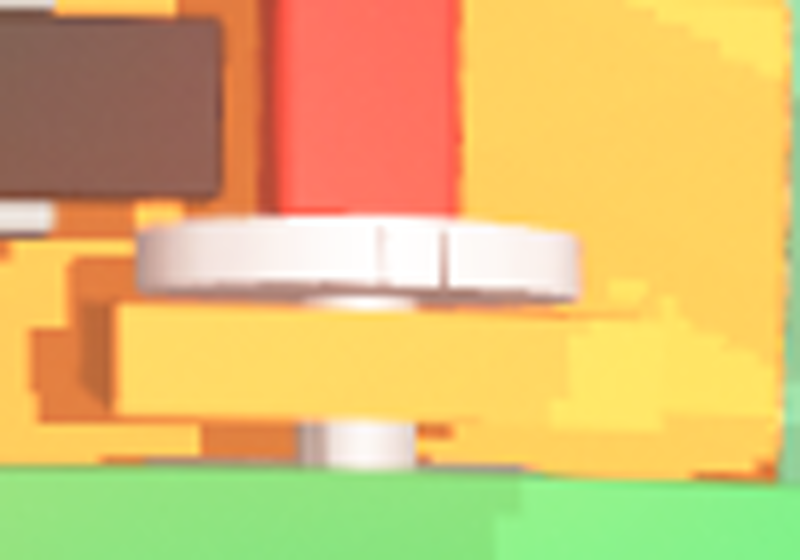

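The plate end is at (220,105) behind the flange. The flange is still about 1 mm off the ear and the arm is clear, so I'm handing in.

Run:
```python
from rig import r
s=r.sense();print(s['clock'],s['contact_force'].round(1),abs(s['qvel']).max());print(r.sign_off())
```

```text
21.35 [0.  0.1 0.4] 0.0025330200495801715
the job is handed in; nothing more can be done
None
```

The pin is through the holder with its flange against the outer ear, and the slide lock is shut behind it. I handed in at 21.35 s of the 54 s allowed; the system reports no verdict.

I took the red-handled pin from the blue rest and pushed it through until it stopped. After release the flange had come back about 2–3 mm, with the pin drooping in its clearance. I pushed the handle end in again with shut fingers (18 N), then pushed the yellow ridge across its detent to a hard stop.

**Last checks, from straight above:**
- **Flange:** about 1 mm off the ear, both before and after the lock was shut (limit 3 mm).
- **Tilt:** the pin droops by about 0.05 rad (limit 0.08). I did not measure this; it is the tilt that fitted the picture.
- **Lock:** the ridge and plate end sit within about 0.2 mm of the fully shut position, so about 17.8 of 18 mm.
- **Arm:** standing still and clear, contact force near zero.

**Disagreements:**
- **First gap estimate:** the oblique view before reseating gave 2–3 mm.
- **Holder fit:** the lock block's far edge was about 3 pixels off in the first fit of the holder, but everything else agreed to within about 1.5 pixels.

I did not re-measure the bystanders at the end. The arm did not come near them, and no force showed except where I meant to push.

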